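Gauge the peg hole in the birch log

TASK

Flip the red-handled cam lever on the drilling jig all the way down to lock the jaw, then take the blue-handled gauge rod from its rack, push its thin shank into the sloping brass guide tube until the brass collar stops on the tube's mouth, and draw it right out again. Finish by holding the rod level and still in the gripper for reading, its red tip over the middle of the yellow disc and about 15 cm above the table; do not let go, leave the lever locked, do not drop the gauge, and leave the loose birch slices and the pencil cup where they are.

Things in the scene. Friction and masses are not known exactly. Their poses are not given: they have to be found in the camera images.
- jig: fixed drilling jig: 18 mm plywood base (-65 to 105 mm in x, -155 to 55 mm in y) with an upright white-barked birch log, 90 mm diameter, top 113 mm above the table. Origin on the table under the log's axis; z up, x towards the side where the guide tube opens, y away from the lever
- lever (a joint): steel cam lever with red crossbar on the jig's -y side, rad: 0 = open (leaning 0.2 rad from upright towards the jig's -y), grows as it swings over and down towards -y, 1.3 = its stop, locked (1.5 rad from upright, nearly lying). Starts from 0 to 0.3. It pushes a wooden jaw against the log; stiff (about 2 N at the handle), stays where it is left
- lever_pivot (a point): axis of the cam lever, 45 mm above the table and 100 mm from the log's axis; the lever turns about the jig's x axis
- lever_knob (a point): centre of the lever's red crossbar, 75 mm from the pivot: a bar 18 mm in diameter, 36 mm long, parallel to the jig's x axis. It starts about 110 to 120 mm above the table and ends at about 50 mm. At least 50 mm of free room between it and the log
- guide: fixed brass guide tube on the log's +x side, sloping down into the log, 30 degrees from level. Origin: centre of its open mouth, 111 mm above the table; z points out of the mouth along the tube (30 degrees above level), x steeply down, square to the tube, y is the jig's y. Bore 12 mm, widening to 22 mm over the last 13 mm; rim 34 mm across; 81 mm deep
- rod: loose gauge rod, about 0.14 kg: steel shank 8 mm thick, 75 mm long with round red tip, brass collar 26 mm across and 8 mm thick, blue handle 16 x 16 x 90 mm. Origin on the axis at the collar face nearer the tip; x points from tip to handle (tip -75, collar 0 to 8, handle 8 to 98 mm), z up as it lies level in the rack, axis 60 mm above the table. Balances at about x = 35 mm
- rod_tip (a point): the red tip of the rod, on its axis, 75 mm from the collar's face
- rod_grip (a point): a good place to grip, on the handle's axis, 48 mm behind the collar's face; in the rack it is free on both sides and below, nearest prong 35 mm away along the handle
- rack: fixed wooden rack: foot 190 x 70 x 10 mm, two notched prongs 10 mm thick and 40 mm wide, one under the shank at x = -40 mm, one under the handle at x = 88 mm. The notches are open upwards, 10 mm deep; prong tops 66 and 62 mm above the table. Origin on the table right under the rod's origin, x as the rod's x
- card: yellow reading disc with a black ring in its middle, fixed flat on the table, 70 mm in diameter, 3 mm thick; origin at the centre of its underside
- round_a: bystander: loose birch slice, 92 mm in diameter, 12 mm thick; origin under its centre
- round_b: bystander: loose birch slice, 84 mm in diameter, 12 mm thick; origin under its centre
- cup: bystander: terracotta pencil cup, 80 mm in diameter, 95 mm tall, pencils reach to 165 mm; origin under its centre
Mind the look-alikes: they are no part of the job. There is more than one size of the card; the job needs the larger. There is more than one size of the rod; the job needs the smaller.

How it is judged:
On the way, in this order (a step that is already met when the one before it is completed fails the run):
1. the cam lever is flipped down to its locked end (value of joint lever above 1.15 rad), for 0.2 s.
2. the gauge rod is in the guide tube with its collar on the mouth (z of rod in the frame of guide below 0.0035 m and x of rod in the frame of guide between -0.005 and 0.005 m and y of rod in the frame of guide between -0.005 and 0.005 m and angle between the x axis of rod and the z axis of guide, either way round below 0.12 rad and value of joint lever above 1.15 rad), for 0.15 s.
3. the gauge rod is drawn right out of the guide tube (z of rod_tip in the frame of guide above 0.003 m and value of joint lever above 1.15 rad), for 0.1 s.
At the end, for the whole second after the job is handed in: The lever is still locked (above 1.15 rad); the gripper holds the rod and nothing else carries it; the rod is level within 7 degrees and at rest (under 20 mm/s), its tip within 25 mm of the disc's centre seen from above and 110 to 200 mm above the table (value of joint lever above 1.15 rad and angle between rod's own x axis and vertical between 1.451 and 1.691 rad and height (world z) of rod_tip between 0.11 and 0.2 m and horizontal distance between rod_tip and card below 0.025 m and linear speed of rod below 0.02 m/s and contact force between the fingers and rod above 2 N and contact force between rod and rack below 0.2 N and contact force between rod and jig below 0.2 N); the arm keeps its last pose, push and grip.
It fails at once if the larger birch slice is pushed away or tipped over (distance of round_a from where it was at the start of the episode above 0.03 m or angle between round_a's own z axis and vertical above 0.5 rad).
It fails at once if the smaller birch slice is pushed away or tipped over (distance of round_b from where it was at the start of the episode above 0.03 m or angle between round_b's own z axis and vertical above 0.5 rad).
It fails at once if the pencil cup is pushed away or tipped over (distance of cup from where it was at the start of the episode above 0.03 m or angle between cup's own z axis and vertical above 0.5 rad).
It fails at once if the gauge goes into the guide tube while the cam lever is not locked (value of joint lever below 1.05 rad and distance between rod_tip and guide below 0.085 m and z of rod_tip in the frame of guide below -0.012 m and x of rod_tip in the frame of guide between -0.008 and 0.008 m and y of rod_tip in the frame of guide between -0.008 and 0.008 m).
It fails at once if the gauge is dropped onto the table (height (world z) of rod_grip below 0.03 m).
It also fails if it takes over 67 s, if anything falls off the work surface, if the arm or the gripper's body presses on something with over 40 N, if the wrist force passes 120 N, or if a joint passes its speed limit or range.

ROBOT

A 6-joint arm with a two-finger parallel gripper is mounted at the origin on the work surface. World frame = base frame: x ahead of the robot, y to its left, z up, the work surface at z = 0. Lengths are in m, angles in rad, forces in N, time in s.
With the tool pointing down it reaches from about 0.25 to 0.775 m from the base axis. Payload 4 kg.
Tool frame: the origin (TCP) lies between the finger pads; the fingertips stand 17 mm ahead of it and the grasp point (between the pads) lies 2 mm behind it; z points along the fingers, y is the line along which they close (so a half turn about z gives the same grasp; the last joint's range is limited). The gripper opens to 85 mm and grips with 20 to 120 N. Pads are 22 mm wide; open, the fingers measure 114 mm over their backs; the gripper's body (76 mm by 85 mm) begins 54 mm behind the grasp point. The pads swing forward as they close: fully open they stand 13 mm farther back than shut.
Start: joints at [1.103, 0.087, 1.371, -0, 1.684, -0.103], TCP at [0.196, 0.514, 0.248] pointing down, gripper open.
Joint ranges: [-3.1, 3.1], [-0.76, 2.03], [0.27, 2.55], [-1.08, 4.22], [0.17, 2.65], [-2.57, 2.57]. Speed limits (rad/s): [2.79, 2.79, 3.14, 3.14, 3.14, 3.14].

INTERFACE

Orientations are given as a unit quaternion [w, x, y, z].
In Python, from station import robot gives the robot as it stands.
- The arm moves only by the tool servo_tool, never from a script. Its argument "deltas" is a list of rows, each a list of 3 entries, a list of its own where there are three numbers: the shift along the world's x, y, z in m, then the turn, a rotation vector about the world's x, y, z in degrees, then the finger opening in m, from 0 to 0.0854. A call has exactly 8 rows; each row is the pose to reach, as a shift and turn from the pose commanded when the call began; what a row does not reach only later rows make up. A row lasts 1/12 s, in which the tool goes at most 41.7 mm and 7.16 degrees, less where a joint would pass 70% of its speed; a pose out of reach is approached as far as the arm can. A call with a gripper value outside its range is refused whole. The fingers move at their own pace and stop on an object; "grip_force" is the grip in N (left out, the last holds). Time passes only in rows, so rows that repeat a pose let the fingers close, or fill a call up. It gives the time, the measured TCP pose, the force, the opening and the grip force at its end, in the units of the state.
- robot.get_obs(): the state, without advancing time (a new reading comes with each control period).
- robot.read_camera(name): name is "scene" or "top" or "wrist"; returns a dict with "pixels" (420x560x3 uint8, blue, green, red), "camera_matrix" (3x3 intrinsics, pixels), "R" (3x3) and "t" (3): a world point X has camera coordinates R X + t. Camera axes: x right, y down, z forward; pixel columns grow to the right and rows downward; lengths in m; the calibration is good to about 2 mm. A picture is of the moment at which its call begins. There is no depth.
- robot.job_done(): hands the job in; it is judged then, once.
The state is a dict: "t": time; "joints": joint angles; "dq": joint speeds; "joint_torque": joint torques, N m; "position": TCP position; "tool_rot": TCP orientation; "ft_force": force on the tool from outside, world axes, zero at the start; "moment": the same for the moment, N m; "opening": opening from 0.0 (shut) to 1.0 (fully open); "finger_force": force on a finger pad.
Only numpy, scipy, OpenCV 4.12 (cv2) and the standard library are available. Lean on these libraries where they do the work, as an engineer would, in place of code of your own. Each camera call takes 0.05 s, during which the arm holds its last target. There are 200 camera calls.

## Working session

There is one attempt and no reset: what is moved stays moved. The work goes in short steps, Python scripts to look and compute and a tool call to move; the robot and the scene stay as the last step left them, time stands still between calls to the robot, and variables do not carry over. Pictures are saved under pics/ and viewed, at most 10 in all, crops included, and the job is handed in when it is done.

Besides the shell and the picture viewer there is one more tool, called after "Emit:" as name(argument=value, ...) on one line, values as JSON. servo_tool: Moves the arm, as the interface text tells. Its arguments: {"type":"object","properties":{"deltas":{"type":"array","items":{"type":"array"}},"grip_force":{"type":"number"}},"required":["deltas"]}

```bash
ls; mkdir -p pics
cat > h.py <<'E'
import numpy as np,cv2
from station import robot
def cam(n,save=None):
    c=robot.read_camera(n); c['pixels']=np.array(c['pixels'])
    for k in('camera_matrix','R','t'): c[k]=np.array(c[k],float)
    if save: cv2.imwrite(f'pics/{save}.png',c['pixels'])
    return c
def ray(c,u,v):
    d=np.linalg.inv(c['camera_matrix'])@[u,v,1.]; d=c['R'].T@d
    return -c['R'].T@c['t'],d/np.linalg.norm(d)
def plane(c,u,v,z):
    o,d=ray(c,u,v); return o+d*(z-o[2])/d[2]
def tri(c1,p1,c2,p2):
    A=np.zeros((3,3));b=np.zeros(3);R=[ray(c1,*p1),ray(c2,*p2)]
    for o,d in R:
        M=np.eye(3)-np.outer(d,d);A+=M;b+=M@o
    x=np.linalg.solve(A,b)
    return x,[np.linalg.norm((np.eye(3)-np.outer(d,d))@(x-o)) for o,d in R]
def proj(c,X):
    p=c['camera_matrix']@(c['R']@np.array(X)+c['t']); return p[:2]/p[2]
E
python3 - <<'E'
from h import *
a=cam('scene');b=cam('top')
cv2.imwrite('pics/s.png',a['pixels']);cv2.imwrite('pics/t.png',b['pixels'])
for c in(a,b): print(-c['R'].T@c['t'],c['R'][2],c['camera_matrix'][0,0])
np.save('a.npy',a,allow_pickle=True);np.save('b.npy',b,allow_pickle=True)
E
```

```text
pics
[1.4896018  0.29001064 1.12619893] [-0.68305749 -0.16370615 -0.7117814 ] 537.6617552193441
[0.28146307 0.05475231 1.12890333] [ 0.21322998 -0.01312217 -0.97691391] 414.411680022422
```

View pics/t.png

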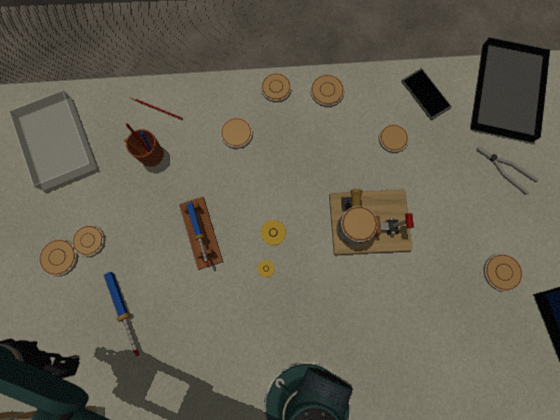

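View pics/s.png

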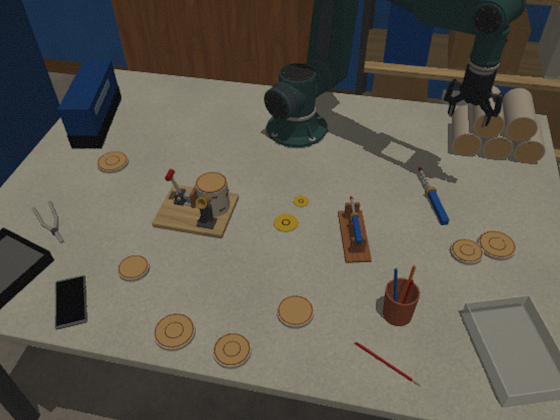

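The top view shows the target rod in the rack at about (198,235). The jig's log is at (358,224), with the tube opening up in the image (+x) and the red crossbar at (409,220). The large yellow disc is at (273,232). The longer rod at (120,310) and the small disc at (266,268) are decoys. The scene view agrees.

Run:
```python
from h import *
a=np.load('a.npy',allow_pickle=True).item();b=np.load('b.npy',allow_pickle=True).item()
def masks(c,box,name):
    x0,x1,y0,y1=box;im=c['pixels'][y0:y1,x0:x1];h=cv2.cvtColor(im,cv2.COLOR_BGR2HSV)
    for n,lo,hi in(('blue',(105,120,50),(125,255,255)),('red',(0,190,60),(5,255,255)),('red2',(174,170,60),(180,255,255)),('yel',(22,150,90),(32,255,255))):
        m=cv2.inRange(h,lo,hi);k,l,s,ce=cv2.connectedComponentsWithStats(m)
        for i in range(1,k):
            if s[i,4]>5: print(name,n,ce[i]+[x0,y0],s[i,4],cv2.minAreaRect(np.argwhere(l==i)[:,::-1].astype(np.float32)+np.float32([x0,y0])))
    return cv2.resize(im,None,fx=2.8,fy=2.8,interpolation=cv2.INTER_CUBIC)
p=masks(b,(170,425,180,280),'top');q=masks(a,(150,380,160,265),'scene')
W=max(p.shape[1],q.shape[1]);o=np.zeros((p.shape[0]+q.shape[0],W,3),np.uint8)
o[:p.shape[0],:p.shape[1]]=p;o[p.shape[0]:,:q.shape[1]]=q
cv2.imwrite('pics/c1.png',cv2.convertScaleAbs(o,alpha=1.5));print(o.shape)
```

```text
top blue [193.4  218.44] 200 ((193.3589324951172, 218.3866424560547), (31.970109939575195, 6.3739471435546875), 72.47442626953125)
top red [409.01449275 220.44927536] 69 ((409.0, 220.5), (13.0, 6.0), 90.0)
top yel [273.01428571 232.28857143] 350 ((273.20001220703125, 232.1000213623047), (23.702320098876953, 23.255107879638672), 26.56505012512207)
top yel [265.51724138 268.02873563] 174 ((265.5, 268.0000305175781), (15.205260276794434, 15.652474403381348), 26.56505012512207)
scene blue [356.62264151 229.1572327 ] 159 ((356.66217041015625, 228.97296142578125), (26.797035217285156, 5.918363571166992), 80.53767395019531)
scene red [169.43181818 174.31818182] 44 ((169.20001220703125, 174.6000213623047), (4.472135543823242, 10.733125686645508), 26.56505012512207)
scene yel [300.56521739 200.86086957] 115 ((300.5, 201.0), (10.0, 13.0), 90.0)
scene yel [285.30718954 222.27124183] 306 ((285.25, 222.25001525878906), (19.091880798339844, 19.798988342285156), 45.0)
(574, 714, 3)
```

View pics/c1.png

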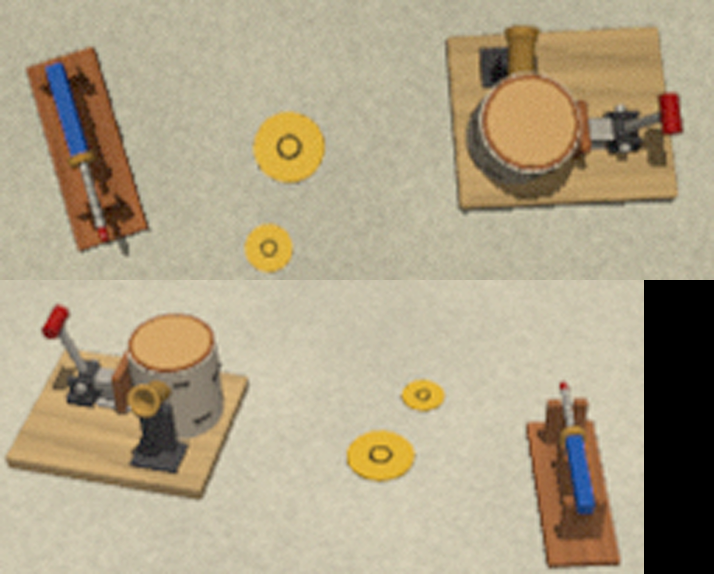

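The crop shows, in crop pixels: base plate corners (447,38), (658,28), (677,198) and (462,208); log top centre (532,122); tube mouth in the scene part (150,400); rod collar (82,158) and tip (103,234).

Run:
```python
from h import *
a=np.load('a.npy',allow_pickle=True).item();b=np.load('b.npy',allow_pickle=True).item()
T=lambda u,v:(u/2.8+170,v/2.8+180)
S=lambda u,v:(u/2.8+150,(v-280)/2.8+160)
C=np.array([plane(b,*T(*p),.018)for p in((447,38),(658,28),(677,198),(462,208))])
J=np.array([[.105,.055],[.105,-.155],[-.065,-.155],[-.065,.055]])
print(C)
jm=J.mean(0);cm=C[:,:2].mean(0)
H=(J-jm).T@(C[:,:2]-cm);th=np.arctan2(H[0,1]-H[1,0],H[0,0]+H[1,1]);c,s=np.cos(th),np.sin(th);R=np.array([[c,-s],[s,c]])
o=cm-R@jm;print('jig',o,np.degrees(th),'res',(J@R.T+o-C[:,:2]).round(4).tolist())
print('logtop',plane(b,*T(532,122),.113)[:2],plane(a,*S(173,343),.113)[:2])
print('knob',tri(a,(169.4,174.3),b,(409,220.5)))
print('mouth scene',plane(a,*S(149,401),.111),'top',plane(b,*T(521,32),.12))
X=lambda p,z:np.append(o+R@p,z)
r=.045+.081*np.cos(np.pi/6)
print('tube len guess: mouth at model',(R.T@(plane(a,*S(149,401),.111)[:2]-o)))
for n,k,p,q in(('blue',.060,(193.4,218.4),(356.6,229.1)),):print(tri(a,q,b,p),plane(b,*p,.066))
print('tip',plane(b,*T(103,234),.062),plane(a,*S(564,385),.062))
print('collar',plane(b,*T(82,158),.07),plane(a,*S(572,433),.07))
print('end',plane(b,*T(57,67),.068))
print('card',plane(b,273.1,232.2,.003),plane(a,285.3,222.3,.003))
```

```text
[[ 0.54381793 -0.10778429  0.018     ]
 [ 0.53990414 -0.31648622  0.018     ]
 [ 0.37217762 -0.31230489  0.018     ]
 [ 0.37649592 -0.10631772  0.018     ]]
jig [ 0.43903558 -0.16035871] -1.0694285372623376 res [[0.0012, 0.0005], [0.0012, -0.0008], [-0.001, -0.0018], [-0.0014, 0.0022]]
logtop [ 0.43993254 -0.16185472] [ 0.44235057 -0.15619467]
knob (array([ 0.43865584, -0.28270343,  0.11833291]), [np.float64(0.0002205924787221514), np.float64(0.00022059247872209179)])
mouth scene [ 0.52465385 -0.15458076  0.111     ] top [ 0.52077273 -0.15951055  0.12      ]
tube len guess: mouth at model [0.08549552 0.00737492]
(array([0.49079461, 0.26057682, 0.06222626]), [np.float64(7.984129443475027e-05), np.float64(7.984129443477547e-05)]) [0.49006668 0.25976913 0.066     ]
tip [0.37118449 0.22923909 0.062     ] [0.37143272 0.23172058 0.062     ]
collar [0.44111597 0.24502874 0.07      ] [0.4456423  0.24828318 0.07      ]
end [0.52877829 0.26641098 0.068     ]
card [0.44927762 0.05487368 0.003     ] [0.44972308 0.05533906 0.003     ]
```

Run:
```python
from h import *
from scipy.spatial.transform import Rotation as Ro
o=robot.get_obs();print(o)
q=o['tool_rot'];print(Ro.from_quat([*q[1:],q[0]]).as_matrix().round(3))
```

```text
{'t': 0.1, 'joints': array([ 1.10290241e+00,  8.79231061e-02,  1.37212083e+00, -2.22143486e-05,
        1.68358469e+00, -1.03108049e-01]), 'dq': array([-0.00105219, -0.00136125, -0.00251832, -0.00031314,  0.00012478,
        0.00057271]), 'joint_torque': array([ 2.88521958e-03, -3.53013754e+01, -3.14219284e+01, -2.46587297e-04,
        7.91743747e-03, -5.51018866e-05]), 'position': array([0.19604073, 0.51343595, 0.24722418]), 'tool_rot': array([-2.76112897e-04,  1.81384456e-01,  9.83411736e-01, -9.79888066e-04]), 'ft_force': array([-0.02594464,  0.05573588, -0.33849568]), 'moment': array([ 0.00886941,  0.0260845 , -0.02646558]), 'finger_force': 0.0, 'opening': 0.9999792046746888}
[[-0.934  0.357 -0.001]
 [ 0.357  0.934 -0.002]
 [ 0.    -0.002 -1.   ]]
```

Emit:
servo_tool(deltas=[[[0.01,-0.03,0],[0,0,-7],0],[[0.022,-0.068,0],[0,0,-14],0],[[0.034,-0.106,0],[0,0,-21],0],[[0.046,-0.145,0],[0,0,-28],0],[[0.058,-0.183,0],[0,0,-35],0],[[0.07,-0.221,0],[0,0,-42],0],[[0.082,-0.26,0],[0,0,-49],0],[[0.094,-0.298,0],[0,0,-56],0]], grip_force=40)

```text
t: 0.77
position: [0.2899, 0.2139, 0.2479]
tool_rot: [0.0, 0.624, 0.782, -0.0]
ft_force: [0.9, -0.0, 0.3]
opening: -0.001
finger_force: 0.0
```

Emit:
servo_tool(deltas=[[[0.012,-0.038,0],[0,0,-7],0],[[0.024,-0.076,0],[0,0,-13],0],[[0.036,-0.114,0],[0,0,-13],0],[[0.048,-0.152,0],[0,0,-13],0],[[0.06,-0.19,0],[0,0,-13],0],[[0.072,-0.228,0],[0,0,-13],0],[[0.084,-0.266,0],[0,0,-13],0],[[0.096,-0.304,0],[0,0,-13],0]])

```text
t: 1.43
position: [0.386, -0.0902, 0.2481]
tool_rot: [-0.0, 0.707, 0.707, 0.0]
ft_force: [-0.4, 0.5, 0.7]
opening: -0.004
finger_force: 0.0
```

Emit:
servo_tool(deltas=[[[0.01,-0.032,-0.005],[-6,0,0],0],[[0.02,-0.064,-0.01],[-12,0,0],0],[[0.03,-0.096,-0.02],[-18,0,0],0],[[0.04,-0.125,-0.035],[-24,0,0],0],[[0.05,-0.15,-0.055],[-30,0,0],0],[[0.052,-0.16,-0.075],[-35,0,0],0],[[0.052,-0.161,-0.085],[-35,0,0],0],[[0.052,-0.161,-0.085],[-35,0,0],0]])

```text
t: 2.1
position: [0.4358, -0.2477, 0.1585]
tool_rot: [0.208, 0.673, 0.677, -0.214]
ft_force: [0.0, -0.3, 0.3]
opening: -0.004
finger_force: 0.0
```

Run:
```python
from h import *
a=cam('scene');im=a['pixels'][120:260,120:280];w=cam('wrist')['pixels']
o=np.hstack([cv2.resize(im,None,fx=2.6,fy=2.6,interpolation=3),cv2.resize(w,(384,364)[:2])[:364]])
cv2.imwrite('pics/l1.png',o);print(o.shape)
```

```text
(364, 800, 3)
```

View pics/l1.png

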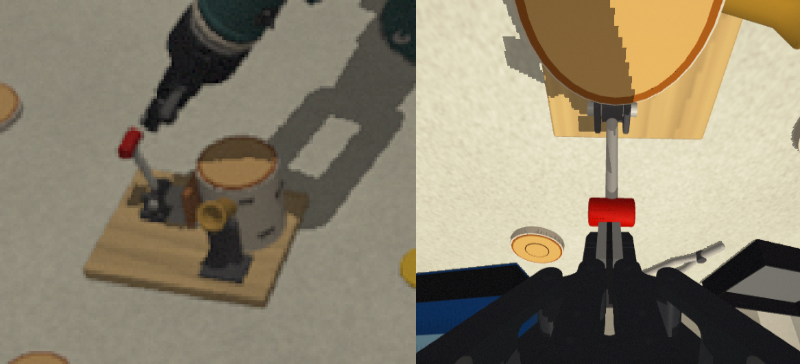

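The fingers are centred on the red crossbar and sit just above it on the log side, so I push along the arc.

Emit:
servo_tool(deltas=[[[0.001,-0.01,-0.014],[0,0,0],0],[[0.001,-0.018,-0.024],[0,0,0],0],[[0.001,-0.025,-0.028],[0,0,0],0],[[0.001,-0.031,-0.031],[0,0,0],0],[[0.001,-0.037,-0.035],[0,0,0],0],[[0.001,-0.043,-0.039],[0,0,0],0],[[0.001,-0.049,-0.044],[0,0,0],0],[[0.001,-0.054,-0.05],[0,0,0],0]])

```text
t: 2.87
position: [0.44, -0.3041, 0.1143]
tool_rot: [0.214, 0.674, 0.675, -0.212]
ft_force: [1.0, -0.2, 3.0]
opening: 0.003
finger_force: 1.0
```

Emit:
servo_tool(deltas=[[[0,-0.004,-0.006],[0,0,0],0],[[0,-0.008,-0.013],[0,0,0],0],[[0,-0.011,-0.02],[0,0,0],0],[[0,-0.013,-0.027],[0,0,0],0],[[0,-0.015,-0.034],[0,0,0],0],[[0,-0.016,-0.041],[0,0,0],0],[[0,-0.016,-0.042],[0,0,0],0],[[0,-0.016,-0.042],[0,0,0],0]])

```text
t: 3.53
position: [0.439, -0.3192, 0.072]
tool_rot: [0.212, 0.674, 0.675, -0.214]
ft_force: [-3.0, 4.1, 8.3]
opening: 0.0
finger_force: 4.2
```

Run:
```python
from h import *
print(robot.get_obs()['position'],robot.get_obs()['ft_force'])
a=cam('scene');im=a['pixels'][120:260,120:280];w=cam('wrist')['pixels']
o=np.hstack([cv2.resize(im,None,fx=2.6,fy=2.6,interpolation=3),cv2.resize(w,(384,364)[:2])[:364]])
cv2.imwrite('pics/l2.png',o)
```

```text
[ 0.43900312 -0.319229    0.07200153] [-2.98260546  4.06943085  8.25103976]
```

View pics/l2.png

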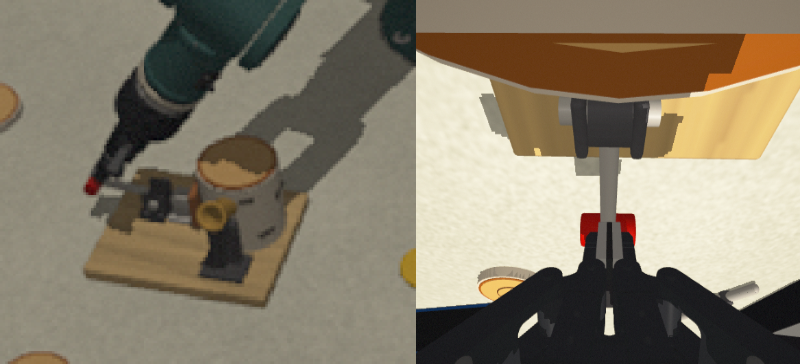

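The scene half shows the lever nearly lying, with the knob at about (93,186) in the crop. The contact force has risen to about 9 N. I press a little more to be sure of the stop, then back off.

Emit:
servo_tool(deltas=[[[0,0,-0.002],[0,0,0],0],[[0,-0.0,-0.003],[0,0,0],0],[[0,0,-0.004],[0,0,0],0],[[0,0,-0.004],[0,0,0],0],[[0,0.005,0.008],[0,0,0],0],[[0,0.015,0.03],[0,0,0],0],[[0,0.025,0.06],[0,0,0],0],[[0,0.03,0.1],[0,0,0],0]])

```text
t: 4.3
position: [0.437, -0.2869, 0.1674]
tool_rot: [0.208, 0.673, 0.677, -0.214]
ft_force: [0.6, -0.1, 0.6]
opening: -0.003
finger_force: 0.0
```

Run:
```python
from h import *
a=cam('scene');b=cam('top')
P=[]
for c,box in((a,(120,230,140,240)),(b,(380,450,190,250))):
    h=cv2.cvtColor(c['pixels'],cv2.COLOR_BGR2HSV);m=cv2.inRange(h,(0,180,50),(6,255,255));x0,x1,y0,y1=box
    k,l,s,ce=cv2.connectedComponentsWithStats(m[y0:y1,x0:x1]);i=1+np.argmax(s[1:,4]);P.append(ce[i]+[x0,y0]);print(P[-1],s[i])
print(tri(a,P[0],b,P[1]))
```

```text
[156.24390244 188.95121951] [33 44  8 11 41]
[423.6 228.2] [43 37  2  3  5]
(array([ 0.42731596, -0.34335707,  0.04033455]), [np.float64(0.0009431852741590785), np.float64(0.0009431852741590967)])
```

Emit:
servo_tool(deltas=[[[0,0.02,0.015],[6,0,0],0],[[0,0.05,0.03],[12,0,0],0],[[0,0.085,0.045],[18,0,0],0],[[0,0.12,0.055],[24,0,0],0],[[0,0.16,0.06],[30,0,0],0],[[0,0.2,0.06],[35,0,0],0],[[0,0.235,0.06],[35,0,0],0.02],[[0,0.27,0.06],[35,0,0],0.04]])

```text
t: 5.07
position: [0.439, -0.0186, 0.2302]
tool_rot: [-0.001, 0.708, 0.706, -0.0]
ft_force: [-0.5, -1.0, 0.6]
opening: 0.277
finger_force: 0.0
```

Emit:
servo_tool(deltas=[[[0.005,0.035,0],[0,0,7],0.05],[[0.01,0.07,0],[0,0,14],0.05],[[0.015,0.105,0],[0,0,21],0.05],[[0.02,0.14,0],[0,0,28],0.05],[[0.025,0.175,0],[0,0,35],0.05],[[0.03,0.21,0],[0,0,42],0.05],[[0.032,0.245,0],[0,0,49],0.05],[[0.035,0.275,0],[0,0,56],0.05]])

```text
t: 5.73
position: [0.4736, 0.2582, 0.2295]
tool_rot: [-0.001, 0.288, 0.958, -0.0]
ft_force: [0.1, -0.5, -0.1]
opening: 0.586
finger_force: 0.0
```

Emit:
servo_tool(deltas=[[[0,0,0],[0,0,7],0.05],[[0,0,0],[0,0,14],0.05],[[0,0,0],[0,0,21],0.05],[[0,0,0],[0,0,28],0.05],[[0,0,-0.01],[0,0,35],0.05],[[0,0,-0.03],[0,0,42],0.05],[[0,0,-0.05],[0,0,47],0.05],[[0,0,-0.06],[0,0,47],0.05]])

```text
t: 6.4
position: [0.4726, 0.2553, 0.1671]
tool_rot: [-0.003, -0.115, 0.993, -0.001]
ft_force: [-0.1, 0.5, -0.7]
opening: 0.587
finger_force: 0.0
```

Run:
```python
from h import *
o=robot.get_obs();print(o['position'],o['tool_rot'],o['joints'])
a=cam('scene');b=cam('top')
P=[]
for c,box in((a,(120,230,140,240)),(b,(380,450,190,250))):
    h=cv2.cvtColor(c['pixels'],cv2.COLOR_BGR2HSV);m=cv2.inRange(h,(0,180,50),(6,255,255));x0,x1,y0,y1=box
    k,l,s,ce=cv2.connectedComponentsWithStats(m[y0:y1,x0:x1]);i=1+np.argmax(s[1:,4]);P.append(ce[i]+[x0,y0]);print(P[-1],s[i])
print('knob',tri(a,P[0],b,P[1]))
w=cam('wrist','w1');np.save('w1.npy',w,allow_pickle=True)
print(-w['R'].T@w['t'],w['R'][2],w['camera_matrix'])
h=cv2.cvtColor(w['pixels'],cv2.COLOR_BGR2HSV)
m=cv2.inRange(h,(105,120,50),(125,255,255));k,l,s,ce=cv2.connectedComponentsWithStats(m)
for i in range(1,k):
    if s[i,4]>300:
        print(ce[i],s[i],cv2.minAreaRect(np.argwhere(l==i)[:,::-1].astype(np.float32)))
for G in((.4855,.2593,.060),(.4385,.2486,.06)):print(proj(w,G))
```

```text
[0.47263749 0.25528124 0.16705684] [-3.02355411e-03 -1.14505144e-01  9.93417782e-01 -7.34592220e-04] [ 3.89533594e-01  9.31343395e-02  1.52614343e+00  2.26903214e-04
  1.52853379e+00 -1.41078785e+00]
[156.31707317 188.80487805] [33 44  8 11 41]
[421.         223.45901639] [38 28  7 13 61]
knob (array([ 0.43888986, -0.33498337,  0.05262556]), [np.float64(0.0001601536390882627), np.float64(0.0001601536390883456)])
[0.40191244 0.23872545 0.29333154] [ 0.27341169  0.06107959 -0.9599559 ] [[362.22792256   0.         281.60874578]
 [  0.         362.22792256 208.38765702]
 [  0.           0.           1.        ]]
[285.12234228 237.93830603] [ 272  177   26  124 2869] ((285.357421875, 238.75851440429688), (123.09673309326172, 23.92445945739746), 88.18170166015625)
[284.1633178  233.58628693]
[284.44682585 163.58960269]
```

View pics/w1.png

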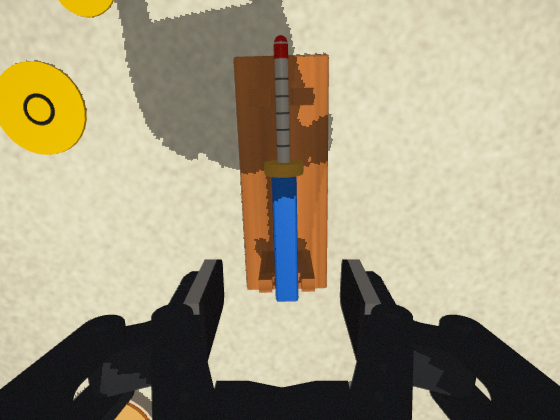

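The knob triangulates to its locked position. The wrist view shows the rod between the open fingers: tip (281,37), collar (284,170), handle end (287,300).

Run:
```python
from h import *
w=np.load('w1.npy',allow_pickle=True).item()
for n,p,z in(('tip',(281,36),.062),('collarfront',(283.5,162),.07),('collarback',(284,176),.07),('end',(287.5,300),.066)):print(n,plane(w,*p,z))
print(plane(w,284.3,195,.068),plane(w,286.5,290,.068))
```

```text
tip [0.36563897 0.22962471 0.062     ]
collarfront [0.43609936 0.24738197 0.07      ]
collarback [0.44460289 0.2496686  0.07      ]
end [0.53138151 0.27231578 0.066     ]
[0.45698966 0.25274349 0.068     ] [0.52280295 0.26956413 0.068     ]
```

Emit:
servo_tool(deltas=[[[0.0105,0.004,0],[0,0,1.2],0.05],[[0.0105,0.004,-0.02],[0,0,1.2],0.05],[[0.0105,0.004,-0.045],[0,0,1.2],0.05],[[0.0105,0.004,-0.07],[0,0,1.2],0.05],[[0.0105,0.004,-0.09],[0,0,1.2],0.05],[[0.0105,0.004,-0.105],[0,0,1.2],0.05],[[0.0105,0.004,-0.112],[0,0,1.2],0.05],[[0.0105,0.004,-0.112],[0,0,1.2],0.05]])

```text
t: 7.22
position: [0.4843, 0.2596, 0.0584]
tool_rot: [-0.001, -0.124, 0.992, -0.0]
ft_force: [-0.6, -0.1, 0.7]
opening: 0.582
finger_force: 0.0
```

Run:
```python
from h import *
w=cam('wrist')
h=cv2.cvtColor(w['pixels'],cv2.COLOR_BGR2HSV);m=cv2.inRange(h,(105,120,40),(125,255,255));k,l,s,ce=cv2.connectedComponentsWithStats(m)
i=1+np.argmax(s[1:,4]);ys,xs=np.where(l==i)
o=robot.get_obs();print(o['position'],o['ft_force'],s[i])
from scipy.spatial.transform import Rotation as Ro
q=o['tool_rot'];R=Ro.from_quat([*q[1:],q[0]]).as_matrix()
for v in range(ys.min()+5,ys.max(),15):
    u=xs[ys==v]; X=plane(w,u.mean(),v,.068); print(v,u.min(),u.max(),X,(R.T@(X-o['position'])).round(4))
```

```text
[0.4851042  0.25997274 0.05981628] [ 0.90565958 -0.38128004  0.29125059] [ 260  205   46  183 7729]
210 260 305 [0.44739212 0.25015507 0.068     ] [ 0.039  -0.0002 -0.0082]
225 260 305 [0.45252953 0.25146058 0.068     ] [ 0.0337 -0.0002 -0.0082]
240 261 305 [0.45775471 0.25296512 0.068     ] [ 0.0282 -0.0001 -0.0082]
255 261 304 [0.46319902 0.25417191 0.068     ] [ 0.0227 -0.0002 -0.0082]
270 261 304 [0.46874135 0.25558032 0.068     ] [ 0.0169 -0.0002 -0.0082]
285 262 304 [0.47438553 0.2571983  0.068     ] [ 0.0111 -0.     -0.0082]
300 262 304 [0.48022441 0.25868452 0.068     ] [ 0.005  -0.     -0.0082]
315 262 304 [0.48622088 0.26021085 0.068     ] [-0.0011 -0.     -0.0082]
330 263 303 [0.49238142 0.26177895 0.068     ] [-0.0075 -0.     -0.0082]
345 263 303 [0.49871285 0.26339054 0.068     ] [-0.014  -0.     -0.0082]
360 263 303 [0.50522239 0.26504746 0.068     ] [-0.0208 -0.     -0.0082]
375 264 303 [0.51187003 0.26693897 0.068     ] [-0.0277  0.0002 -0.0082]
```

Emit:
servo_tool(deltas=[[[0,0,0],[0,0,0],0.03],[[0,0,0],[0,0,0],0.01],[[0,0,0],[0,0,0],0],[[0,0,0],[0,0,0],0],[[0,0,0],[0,0,0],0],[[0,0,0],[0,0,0],0],[[0,0,0],[0,0,0],0],[[0,0,0],[0,0,0],0]], grip_force=70)

```text
t: 7.93
position: [0.4859, 0.2602, 0.0613]
tool_rot: [0.002, -0.124, 0.992, 0.0]
ft_force: [-0.8, -0.6, 5.4]
opening: 0.177
finger_force: 69.2
```

Emit:
servo_tool(deltas=[[[0,0,0.01],[0,0,0],0],[[0,0,0.025],[0,0,0],0],[[0,0,0.045],[0,0,0],0],[[0,0,0.07],[0,0,0],0],[[0,0,0.095],[0,0,0],0],[[0,0,0.12],[0,0,0],0],[[0,0,0.14],[0,0,0],0],[[0,0,0.15],[0,0,0],0]])

```text
t: 8.6
position: [0.4855, 0.2602, 0.213]
tool_rot: [0.002, -0.124, 0.992, 0.001]
ft_force: [-1.3, -0.6, -0.9]
opening: 0.171
finger_force: 68.4
```

Run:
```python
from h import *
o=robot.get_obs();print(o['position'],o['ft_force'],o['finger_force'],o['opening'])
a=cam('scene');b=cam('top');np.save('a.npy',a);np.save('b.npy',b)
f=lambda c,x,y:cv2.convertScaleAbs(cv2.resize(c['pixels'][y:y+40,x:x+40],None,fx=10,fy=10,interpolation=3),alpha=1.4)
cv2.imwrite('pics/m1.png',np.hstack([f(a,185,185),f(b,335,180)]))
```

```text
[0.48554494 0.26021208 0.21297334] [-1.33793417 -0.60770239 -0.8500754 ] 68.43511819839478 0.17140439851595574
```

View pics/m1.png

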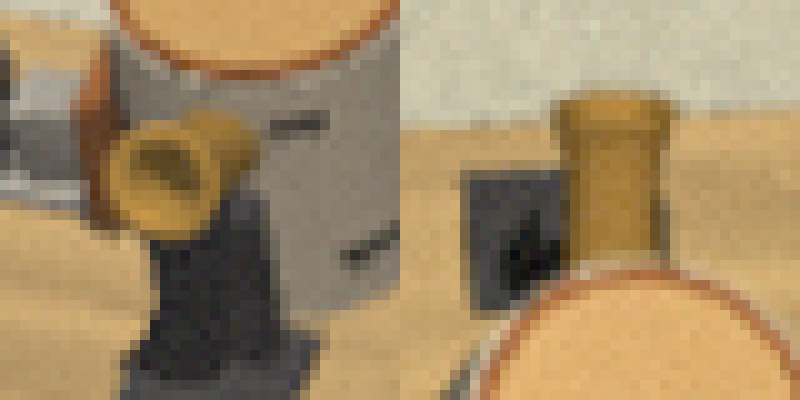

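The scene crop shows the rim centred at about (162,181), i.e. pixel (200.7,202.6). The top crop shows the rim spanning columns 550–682, centred at pixel 356.1, with its upper edge at row 189.

Run:
```python
from h import *
a=np.load('a.npy',allow_pickle=True).item();b=np.load('b.npy',allow_pickle=True).item()
print('scene',plane(a,200.7,202.6,.111))
for v,z in((189,.096),(191,.111)):print(plane(b,356.1,v,z))
print('rim width m',plane(b,349.5,191,.11)-plane(b,362.7,191,.11))
print('tube low',plane(b,335.+21.2-.5,180+23.5,.085),'log',plane(b,335+24.2-.5,224,.113))
# candidate mouth reprojections
for m in((.5245,-.157,.111),(.522,-.160,.111),(.522,-.157,.111)):print(m,proj(a,m),proj(b,m))
```

```text
scene [ 0.52374529 -0.16202807  0.111     ]
[ 0.53286339 -0.16537496  0.096     ]
[ 0.52401497 -0.16161464  0.111     ]
rim width m [0.00225356 0.03336059 0.        ]
tube low [ 0.49722039 -0.16252752  0.085     ] log [ 0.43907714 -0.15851687  0.113     ]
(0.5245, -0.157, 0.111) [202.38038191 203.05039823] [354.26498934 190.93372839]
(0.522, -0.16, 0.111) [201.61662328 202.26276267] [355.55082128 191.8125922 ]
(0.522, -0.157, 0.111) [202.67107046 202.41708755] [354.3706938  191.89015514]
```

```bash
cat > rod.py <<'E'
from h import *
from scipy.spatial.transform import Rotation as Ro
def blob(c,lo,hi,near,rad=40,mn=4):
    h=cv2.cvtColor(c['pixels'],cv2.COLOR_BGR2HSV);m=0
    for l,u in zip(lo,hi): m=m|cv2.inRange(h,l,u)
    k,l,s,ce=cv2.connectedComponentsWithStats(m)
    L=[(np.linalg.norm(ce[i]-near),i) for i in range(1,k) if s[i,4]>=mn and np.linalg.norm(ce[i]-near)<rad]
    if not L: return None
    i=max(L,key=lambda t:s[t[1],4])[1]
    return ce[i],s[i,4]
RED=([(0,150,40),(172,150,40)],[(6,255,255),(180,255,255)])
def tool():
    o=robot.get_obs();q=o['tool_rot'];return o['position'],Ro.from_quat([*q[1:],q[0]]).as_matrix()
E
python3 - <<'E'
from rod import *
p,R=tool();o=robot.get_obs()
ax=-R[:,0] # rod +x
tip=p-.121*ax  # expected red centre, ~2 mm in
print('expected tip',tip,'ax',ax)
a=cam('scene');b=cam('top');w=cam('wrist')
P=[blob(c,*RED,proj(c,tip),25) for c in(a,b,w)];print(P,[proj(c,tip) for c in(a,b,w)])
if P[0] and P[1]: print('tri ab',tri(a,P[0][0],b,P[1][0]))
if P[0] and P[2]: print('tri aw',tri(a,P[0][0],w,P[2][0]))
gz=np.array([np.cos(np.radians(30))*np.cos(np.radians(-1.1)),np.cos(np.radians(30))*np.sin(np.radians(-1.1)),.5])
z=np.array([.5,0,-.866]);z-=gz*(gz@z);z/=np.linalg.norm(z);x=-gz;y=np.cross(z,x)
Rg=np.c_[x,y,z];np.save('Rg.npy',Rg);print('rotvec deg',np.degrees(Ro.from_matrix(Rg@R.T).as_rotvec()))
E
```

```text
expected tip [0.36830868 0.23032304 0.21121286] ax [0.96899521 0.2470398  0.00443049]
[None, None, None] [array([355.40205222, 156.07516894]), array([195.07749471, 259.93984741]), array([283.80447296, -67.88132576])]
rotvec deg [  3.92244066 -29.57768273 -14.9203869 ]
```

Emit:
servo_tool(deltas=[[[0.01,-0.02,0.01],[0.8,-6,-3],0],[[0.025,-0.055,0.02],[1.6,-12,-6],0],[[0.04,-0.09,0.025],[2.4,-18,-9],0],[[0.055,-0.125,0.025],[3.2,-24,-12],0],[[0.07,-0.16,0.025],[3.9,-29.6,-14.9],0],[[0.085,-0.195,0.025],[3.9,-29.6,-14.9],0],[[0.1,-0.23,0.02],[3.9,-29.6,-14.9],0],[[0.115,-0.265,0.015],[3.9,-29.6,-14.9],0]])

```text
t: 9.52
position: [0.5984, -0.0065, 0.2215]
tool_rot: [0.255, 0.008, 0.967, 0.002]
ft_force: [0.9, 0.7, -1.7]
opening: 0.17
finger_force: 68.5
```

Emit:
servo_tool(deltas=[[[0.012,-0.03,0],[0,0,0],0],[[0.024,-0.06,0],[0,0,0],0],[[0.035,-0.09,0],[0,0,0],0],[[0.046,-0.12,-0.005],[0,0,0],0],[[0.05,-0.145,-0.01],[0,0,0],0],[[0.05,-0.159,-0.015],[0,0,0],0],[[0.05,-0.159,-0.02],[0,0,0],0],[[0.05,-0.159,-0.02],[0,0,0],0]])

```text
t: 10.18
position: [0.6479, -0.1642, 0.1994]
tool_rot: [0.253, 0.009, 0.967, 0.003]
ft_force: [-0.7, 0.9, -1.9]
opening: 0.171
finger_force: 68.6
```

Run:
```python
from rod import *
p,R=tool();Rg=np.load('Rg.npy');print(p,np.degrees(Ro.from_matrix(Rg@R.T).as_rotvec()))
ax=-R[:,0];tip=p-.123*ax+.0013*R[:,2];print('tip',tip)
a=cam('scene');b=cam('top');w=cam('wrist','w3')
for c in(a,b,w):print(proj(c,tip),blob(c,*RED,proj(c,tip),25))
np.save('a.npy',a);np.save('w.npy',w);np.save('b.npy',b)
f=lambda c,x,y,n,k:cv2.convertScaleAbs(cv2.resize(c['pixels'][y:y+n,x:x+n],None,fx=k,fy=k,interpolation=3),alpha=1.4)
u,v=proj(a,tip).astype(int)
W=cv2.resize(w['pixels'],(400,300));W=cv2.copyMakeBorder(W,0,100,0,0,0)
cv2.imwrite('pics/m3.png',np.hstack([f(a,u-25,v-25,50,8),W]))
```

```text
[ 0.64790552 -0.16422759  0.19944378] [-0.14651439 -0.65746647  0.0924514 ]
tip [ 0.54134607 -0.1618527   0.13804237]
[197.41048485 199.87275723] None
[357.46971879 181.54900762] None
[280.01280698 -81.96525844] None
```

View pics/m3.png

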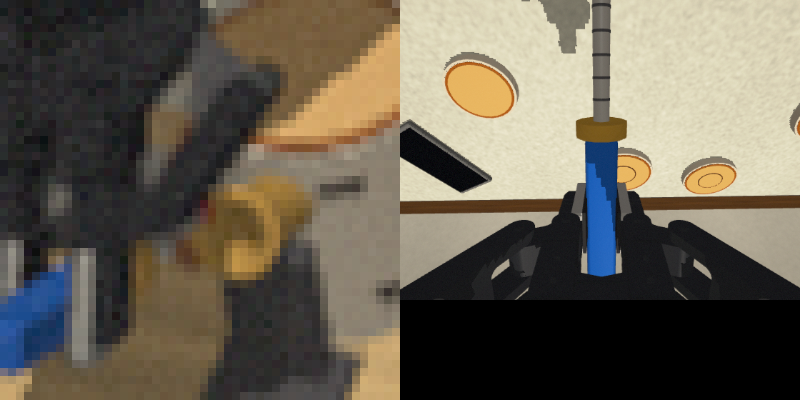

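The left crop shows the dark fingers and blue handle in front of the mouth, with the mouth at about (240,230) in the crop and the red tip just up-left of it at about (205,210). The wrist view shows the rod straight in the hand, with the collar at (601,128) and the shank on the centre line.

Run:
```python
from rod import *
p,R=tool();print(p,robot.get_obs()['ft_force'])
w=np.load('w.npy',allow_pickle=True).item()
ax=-R[:,0]
for off in(-.001,.0013,.003):
  O=p-.048*ax+off*R[:,2]
  print(off,[proj(w,O+s*ax+e*R[:,1]).round(1).tolist() for s,e in((-.035,.004),(-.035,-.004),(0,.013),(0,-.013),(.03,.008),(.03,-.008))])
h=cv2.cvtColor(w['pixels'],cv2.COLOR_BGR2HSV)
for v in(5,30,60,90,120,175,182,188,194,210,240,280):
  r=w['pixels'][v].astype(int);
  bl=np.where((h[v,:,0]>100)&(h[v,:,0]<128)&(h[v,:,1]>110))[0]
  br=np.where((h[v,230:330,0]>10)&(h[v,230:330,0]<28)&(h[v,230:330,1]>130))[0]+230
  g=np.abs(np.diff(r[250:315].sum(1)));e=np.argsort(g)[-4:]+250
  print(v,'blue',(bl.min(),bl.max()) if len(bl) else None,'brass',(br.min(),br.max(),len(br)) if len(br) else None,sorted(e))
```

```text
[ 0.64932738 -0.16282977  0.20334632] [ 0.2064773   0.37994368 -0.88728081]
-0.001 [[295.9, 71.5], [270.9, 71.5], [320.7, 178.8], [246.0, 178.8], [304.8, 258.0], [261.7, 258.1]]
0.0013 [[295.6, 72.1], [271.1, 72.1], [320.0, 177.4], [246.6, 177.5], [304.4, 255.5], [262.1, 255.5]]
0.003 [[295.4, 72.4], [271.2, 72.5], [319.5, 176.5], [247.0, 176.5], [304.2, 253.7], [262.3, 253.7]]
5 blue None brass None [np.int64(265), np.int64(268), np.int64(293), np.int64(294)]
30 blue None brass None [np.int64(263), np.int64(268), np.int64(293), np.int64(294)]
60 blue None brass None [np.int64(268), np.int64(269), np.int64(293), np.int64(294)]
90 blue None brass None [np.int64(268), np.int64(269), np.int64(270), np.int64(293)]
120 blue None brass None [np.int64(269), np.int64(270), np.int64(292), np.int64(293)]
175 blue None brass (np.int64(247), np.int64(316), 70) [np.int64(299), np.int64(304), np.int64(311), np.int64(313)]
182 blue None brass (np.int64(247), np.int64(316), 70) [np.int64(253), np.int64(257), np.int64(269), np.int64(311)]
188 blue (np.int64(11), np.int64(25)) brass (np.int64(247), np.int64(316), 70) [np.int64(270), np.int64(271), np.int64(274), np.int64(289)]
194 blue (np.int64(1), np.int64(34)) brass (np.int64(252), np.int64(311), 60) [np.int64(250), np.int64(251), np.int64(311), np.int64(312)]
210 blue (np.int64(6), np.int64(304)) brass None [np.int64(258), np.int64(259), np.int64(303), np.int64(304)]
240 blue (np.int64(40), np.int64(303)) brass (np.int64(305), np.int64(329), 25) [np.int64(258), np.int64(259), np.int64(273), np.int64(303)]
280 blue (np.int64(262), np.int64(302)) brass None [np.int64(256), np.int64(261), np.int64(301), np.int64(306)]
```

Emit:
servo_tool(deltas=[[[-0.002,-0.001,-0.012],[0,0,0],0],[[-0.002,-0.001,-0.021],[0,0,0],0],[[-0.002,-0.001,-0.021],[0,0,0],0],[[-0.007,-0.001,-0.024],[0,0,0],0],[[-0.0125,-0.001,-0.027],[0,0,0],0],[[-0.0175,-0.001,-0.03],[0,0,0],0],[[-0.0195,-0.001,-0.031],[0,0,0],0],[[-0.0195,-0.001,-0.031],[0,0,0],0]])

```text
t: 11.0
position: [0.6295, -0.1652, 0.1731]
tool_rot: [0.257, 0.008, 0.966, 0.002]
ft_force: [0.2, 0.4, -0.8]
opening: 0.167
finger_force: 68.6
```

```bash
cat > chk.py <<'E'
from rod import *
import sys
for _ in range(3): a=cam('scene')
p,R=tool();Rg=np.load('Rg.npy');o=robot.get_obs()
print(o['t'],p,'rot',np.degrees(Ro.from_matrix(Rg@R.T).as_rotvec()).round(2),o['ft_force'].round(1),o['moment'].round(2))
g=-Rg[:,0];M=np.array([.524,-.1618,.111])
O=p-.048*g+.0005*R[:,2]-M
G=np.c_[-np.cross(g,[0,1,0])/1,[0,1,0],g]
xg=np.array([.5,0,-.866])
print('collar z',O@g,'x(down)',O@xg,'y',O[1]-g[1]*(O@g))
np.save('a.npy',a)
E
python3 chk.py
```

```text
11.15 [ 0.63042549 -0.16542341  0.17391711] rot [ 0.08 -0.18  0.03] [ 0.6  0.  -1.1] [ 0.01  0.35 -0.03]
collar z 0.07566745589916729 x(down) -0.0007702606990651617 y -0.001568091921882259
```

Emit:
servo_tool(deltas=[[[0,0.0015,-0.0005],[0,0,0],0],[[-0.004,0.0015,-0.003],[0,0,0],0],[[-0.0085,0.0015,-0.0055],[0,0,0],0],[[-0.013,0.0015,-0.008],[0,0,0],0],[[-0.0175,0.002,-0.0105],[0,0,0],0],[[-0.0215,0.002,-0.013],[0,0,0],0],[[-0.026,0.002,-0.0155],[0,0,0],0],[[-0.026,0.002,-0.0155],[0,0,0],0]])

```text
t: 11.82
position: [0.6029, -0.163, 0.1566]
tool_rot: [0.256, 0.008, 0.967, 0.002]
ft_force: [-0.6, -1.0, -0.7]
opening: 0.172
finger_force: 68.6
```

```bash
python3 chk.py
```

```text
11.9667 [ 0.60431064 -0.1633144   0.15806117] rot [ 0.07 -0.2   0.02] [ 0.1 -0.2 -1. ] [0.02 0.34 0.  ]
collar z 0.04509222459812641 x(down) -9.644529167344984e-05 y 3.269236840939768e-05
```

Emit:
servo_tool(deltas=[[[-0.0043,0,-0.0025],[0,0,0],0],[[-0.0104,0,-0.006],[0,0,0],0],[[-0.0165,0,-0.0095],[0,0,0],0],[[-0.0225,0.0005,-0.013],[0,0,0],0],[[-0.0286,0.0005,-0.0165],[0,0,0],0],[[-0.0338,0.0005,-0.0195],[0,0,0],0],[[-0.0364,0.0005,-0.021],[0,0,0],0],[[-0.0364,0.0005,-0.021],[0,0,0],0]])

```text
t: 12.63
position: [0.5679, -0.1626, 0.1372]
tool_rot: [0.258, 0.008, 0.966, 0.002]
ft_force: [1.5, 0.5, -1.1]
opening: 0.173
finger_force: 68.5
```

```bash
python3 chk.py
```

```text
12.7833 [ 0.56796418 -0.16269629  0.13718483] rot [ 0.07 -0.22 -0.  ] [0.6 0.6 0. ] [0.08 0.2  0.07]
collar z 0.0031724919133978642 x(down) -0.00019076639042518826 y -4.6033227879391095e-05
```

Emit:
servo_tool(deltas=[[[-0.0009,0,-0.0005],[0,0,0],0],[[-0.0017,0,-0.001],[0,0,0],0],[[-0.0026,0,-0.0015],[0,0,0],0],[[-0.0035,0,-0.002],[0,0,0],0],[[-0.0043,0,-0.0025],[0,0,0],0],[[-0.0043,0,-0.0025],[0,0,0],0],[[-0.0043,0,-0.0025],[0,0,0],0],[[-0.0043,0,-0.0025],[0,0,0],0]])

```text
t: 13.45
position: [0.5673, -0.1628, 0.1379]
tool_rot: [0.262, 0.008, 0.965, 0.001]
ft_force: [13.6, 2.5, -0.4]
opening: 0.169
finger_force: 68.3
```

```bash
python3 chk.py
```

```text
13.6 [ 0.56734181 -0.16287411  0.13790067] rot [0.1  0.36 0.07] [13.3  2.  -0.8] [ 0.43 -1.59  0.14]
collar z 0.0029995435047999487 x(down) -0.001121876375748651 y -0.00022728097127803153
```

Run:
```python
from h import *
w=cam('wrist');a=cam('scene')
A=cv2.resize(w['pixels'][100:250,200:365],None,fx=2.5,fy=2.5,interpolation=3)
B=cv2.resize(a['pixels'][178:228,165:225],None,fx=6,fy=6,interpolation=3);B=cv2.copyMakeBorder(B,0,A.shape[0]-B.shape[0],0,0,0)
cv2.imwrite('pics/m4.png',cv2.convertScaleAbs(np.hstack([A,B]),alpha=1.4))
print(robot.get_obs()['ft_force'],w['pixels'][130:200:3,281].tolist())
```

```text
[12.27211629  1.57445453 -1.35597597] [[31, 94, 128], [35, 97, 129], [29, 93, 128], [32, 93, 128], [29, 93, 129], [30, 95, 131], [33, 96, 129], [27, 95, 128], [28, 95, 127], [36, 97, 131], [30, 96, 128], [29, 96, 128], [31, 97, 130], [34, 96, 130], [29, 95, 129], [27, 91, 124], [23, 86, 118], [27, 89, 120], [28, 89, 120], [26, 87, 120], [30, 88, 119], [28, 86, 119], [33, 88, 120], [93, 63, 42]]
```

View pics/m4.png

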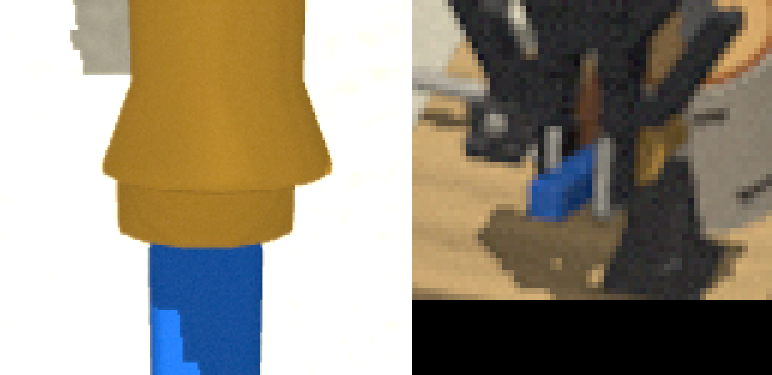

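The collar is flush on the rim, with no gap in the wrist crop at row ~185, so the rod is seated. Now I draw it out along the axis.

Emit:
servo_tool(deltas=[[[0.005,0.001,0.003],[0,0,0],0],[[0.0139,0.001,0.008],[0,0,0],0],[[0.026,0.0005,0.015],[0,0,0],0],[[0.039,0.0,0.0225],[0,0,0],0],[[0.052,0,0.03],[0,0,0],0],[[0.065,0,0.0375],[0,0,0],0],[[0.078,-0.0,0.045],[0,0,0],0],[[0.0892,-0.0,0.0515],[0,0,0],0]])

```text
t: 14.37
position: [0.6535, -0.1629, 0.1857]
tool_rot: [0.256, 0.008, 0.967, 0.001]
ft_force: [0.4, -0.2, -0.5]
opening: 0.17
finger_force: 69.1
```

```bash
python3 chk.py; python3 -c "
from rod import *
p,R=tool()
print(robot.get_obs()['joints'],R)
"
```

```text
14.5167 [ 0.65318629 -0.1628135   0.1858561 ] rot [ 0.09 -0.27 -0.03] [-0.1 -0.9 -0.6] [ 0.02  0.31 -0.03]
collar z 0.1013005139720522 x(down) 0.00027096623984095014 y 0.0014681427342436483
[-0.42163731  0.07810005  1.58654656  0.24090366  1.00944411 -2.05681289] [[-0.86824859  0.01387835  0.49593526]
 [ 0.0153582   0.99988146 -0.00109283]
 [-0.49589164  0.00666782 -0.86835881]]
```

Emit:
servo_tool(deltas=[[[0.01,0.01,0.01],[0,0,0],0],[[0.01,0.03,0.015],[0.1,6,0],0],[[0.0,0.06,0.015],[0.2,12,0],0],[[-0.015,0.095,0.01],[0.3,18,0],0],[[-0.03,0.13,0],[0.4,24,0],0],[[-0.05,0.165,-0.01],[0.5,29.7,0],0],[[-0.068,0.195,-0.025],[0.5,29.7,0],0],[[-0.0805,0.216,-0.034],[0.5,29.7,0],0]])

```text
t: 15.18
position: [0.5701, 0.0558, 0.1488]
tool_rot: [-0.002, 0.008, 1.0, 0.004]
ft_force: [-0.7, -0.2, -1.6]
opening: 0.174
finger_force: 69.1
```

Run:
```python
from rod import *
for _ in range(4): a=cam('scene')
b=cam('top');w=cam('wrist')
o=robot.get_obs();p,R=tool();ax=-R[:,0];tip=p-.123*ax
print(o['t'],p,ax,tip,o['finger_force'],o['dq'].round(4))
for c in(a,b,w):print(proj(c,tip),[blob(c,[(0,120,20),(170,120,20)],[(8,255,255),(180,255,255)],proj(c,tip),25)])
h=cv2.cvtColor(a['pixels'],cv2.COLOR_BGR2HSV)
f=lambda c,n,k,X:(lambda u:cv2.resize(c['pixels'][u[1]-n:u[1]+n,u[0]-n:u[0]+n],(400,400),interpolation=3))(proj(c,X).astype(int))
cv2.imwrite('pics/f.png',np.hstack([f(a,50,0,(.5,.055,.12)),f(b,50,0,(.48,.055,.12))]))
np.save('a.npy',a);np.save('b.npy',b)
for c in (a,b):
  print([blob(c,[(0,150,50)],[(6,255,255)],q,15) for q in ((156.3,188.8),(421,223.5))])
```

```text
15.4833 [0.57256842 0.05231933 0.15228838] [ 0.99980769 -0.01949756  0.00210619] [0.44959207 0.05471753 0.15202932] 69.1101336479187 [-0.01    0.0011 -0.0147  0.0052  0.0011  0.0018]
[284.51958456 183.98393277] [None]
[272.54367809 222.87026843] [None]
[282.13927484 -76.64868856] [None]
[(array([156.31111111, 188.91111111]), np.int32(45)), None]
[None, (array([420.95714286, 223.67142857]), np.int32(70))]
```

View pics/f.png

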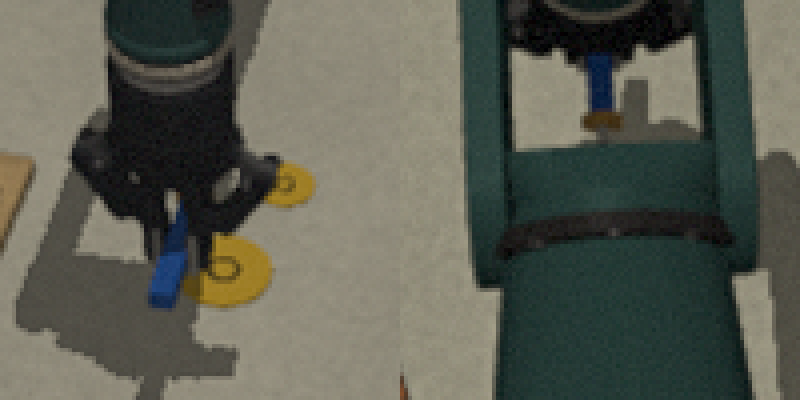

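The scene crop shows the level blue handle in the gripper in front of the large disc, and the top crop shows the collar at (602,121). The arm hides the tip. I let it settle, check the collar against kinematics, and confirm the lever knob is still at its locked pixels.

Emit:
servo_tool(deltas=[[[0,0,0],[0,0,0],0],[[0,0,0],[0,0,0],0],[[0,0,0],[0,0,0],0],[[0,0,0],[0,0,0],0],[[0,0,0],[0,0,0],0],[[0,0,0],[0,0,0],0],[[0,0,0],[0,0,0],0],[[0,0,0],[0,0,0],0]])

```text
t: 16.15
position: [0.5722, 0.0533, 0.1518]
tool_rot: [0.001, 0.009, 1.0, 0.004]
ft_force: [-0.0, 0.0, -1.1]
opening: 0.17
finger_force: 69.1
```

Run:
```python
from rod import *
b=np.load('b.npy',allow_pickle=True).item();w=cam('wrist')
p,R=tool();ax=-R[:,0]
u0=proj(b,(.48,.055,.12)).astype(int)-50
print('collar top px',u0+np.array([202.5,121.5])/4-.5,'exp',proj(b,p-.044*ax+[0,0,.008]))
print(p,robot.get_obs()['dq'].round(4),robot.get_obs()['finger_force'])
h=cv2.cvtColor(w['pixels'],cv2.COLOR_BGR2HSV);m=cv2.inRange(h[:,230:330],(10,130,40),(28,255,255))
k,l,s,ce=cv2.connectedComponentsWithStats(m);i=1+np.argmax(s[1:,4]);print('wrist collar',s[i],'exp front',[proj(w,p-.048*ax+e*R[:,1]).round(1) for e in(-.013,.013)])
g=cv2.cvtColor(w['pixels'],cv2.COLOR_BGR2GRAY).astype(int)
for v in(15,80,140):print(v,g[v,258:306].tolist())
```

```text
collar top px [271.125 191.875] exp [270.62128555 190.2107073 ]
[0.5722234  0.05334955 0.15183765] [-0.0002 -0.0002 -0.0003 -0.0011  0.0004 -0.0009] 69.10945773124695
wrist collar [   1    0   39   76 2301] exp front [array([246. , 174.9]), array([320. , 174.9])]
15 [110, 112, 188, 194, 195, 195, 197, 160, 70, 42, 45, 87, 92, 97, 97, 97, 99, 100, 99, 102, 105, 108, 113, 116, 115, 112, 108, 105, 106, 105, 103, 102, 100, 99, 98, 92, 68, 50, 43, 114, 190, 196, 197, 197, 197, 197, 197, 197]
80 [125, 126, 124, 123, 122, 120, 120, 121, 122, 213, 221, 193, 108, 96, 97, 97, 99, 99, 101, 102, 104, 106, 109, 115, 113, 113, 109, 107, 105, 105, 104, 101, 102, 98, 96, 95, 209, 215, 216, 216, 217, 217, 220, 220, 221, 223, 224, 224]
140 [123, 125, 125, 127, 126, 128, 129, 130, 132, 133, 131, 115, 59, 49, 47, 47, 44, 46, 49, 47, 47, 49, 50, 49, 48, 50, 47, 46, 46, 48, 49, 49, 48, 50, 49, 54, 120, 126, 125, 126, 128, 129, 129, 129, 130, 130, 131, 130]
```

```bash
python3 -c "
from station import robot
print(robot.job_done())"
```

```text
the job is handed in; nothing more can be done
None
```

I handed the job in at about 16 s with every step done; no verdict came back. The lever is locked, the rod was seated in the tube and drawn out, and it is now held level about 15 cm above the table, over the large yellow disc. The arm hid the tip from the cameras, so its place over the disc (within about 1 mm of centre) is worked out from the arm's pose.

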